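# Set the dowel borer up one turn and hold a rail in its corner for boring

## Robot

A 6-joint arm with a two-finger parallel gripper is mounted at the origin on the work surface. World frame = base frame: x ahead of the robot, y to its left, z up, the work surface at z = 0. Lengths are in m, angles in rad, forces in N, time in s.
With the tool pointing down it reaches from about 0.25 to 0.775 m from the base axis. Payload 4 kg.
Tool frame: the origin (TCP) lies on the centre line of the jaws, within the pads' length; the fingertips stand 19 mm ahead of it and the grasp point (between the pads) is the TCP; x points along the fingers, z is the direction in which the jaws open and shut, and the axes are right-handed (so a half turn about x gives the same grasp; the last joint's range is limited). The gripper opens to 94 mm and grips with 3 to 60 N. Pads are 16 mm wide; open, the fingers measure 119 mm over their backs; the gripper's body (75 mm by 177 mm) begins 78 mm behind the grasp point.
Start: joints at [1.224, 0.087, 1.371, -0, 1.684, -0.103], TCP at [0.133, 0.534, 0.193] pointing down, gripper open.
Joint ranges: [-3.1, 3.1], [-0.76, 2.03], [0.27, 2.55], [-1.08, 4.22], [0.17, 2.65], [-2.57, 2.57]. Speed limits (rad/s): [2.79, 2.79, 3.14, 3.14, 3.14, 3.14].

## Interface

Orientations are given as [roll, pitch, yaw] about the fixed x, y, z axes, in that order (R = Rz(yaw) Ry(pitch) Rx(roll)).
In Python, from bench import robot, snapshot, camera_params gives the robot as it stands.
- The arm moves only by the tool step_arm, never from a script. Its argument "motion" is text: rows parted by semicolons, each of 7 numbers parted by spaces: the opening in per cent of the stroke, from 0 (shut) to 100 (fully open), then the shift along the tool's x, y, z in cm, then the turn, a rotation vector about the tool's x, y, z in rad. A call has 1 to 20 rows; each row shifts and turns the commanded pose from where the row before left it, along the tool's axes as they then stand; what a row does not reach is not made up. A row lasts 1/12 s, in which the tool goes at most 41.7 mm and 7.16 degrees, less where a joint would pass 70% of its speed; a pose out of reach is approached as far as the arm can. A call with a gripper value outside its range is refused whole. The fingers move at their own pace and stop on an object; the grip force is fixed at half the most. Time passes only in rows, so rows that do not move let the fingers close. It gives the time, the measured TCP pose, the force and the opening at its end, in the units of the state.
- robot.get_obs(): the state, without advancing time (a new reading comes with each control period).
- snapshot(name): name is "scene" or "top" or "wrist"; returns the picture (400x640x3 uint8, red, green, blue); there is no depth.
- camera_params(name): a dict with "fx", "fy", "cx", "cy" (pixels), "R" (3x3) and "t" (3): a world point X has camera coordinates R X + t. Camera axes: x right, y down, z forward; pixel columns grow to the right and rows downward; lengths in m; the calibration is good to about 2 mm. The wrist camera is an equidistant fisheye: a pixel r from the principal point sees the ray r / f radians off the axis. A picture is of the moment at which its call begins: read the wrist's pose just before it. camera_params takes no time and is no camera call; for the wrist camera it gives the pose at the moment of the call.
- robot.close_job(): hands the job in, once; it reports no verdict.
The state is a dict: "time": time; "joint_positions": joint angles; "qvel": joint speeds; "joint_torque": joint torques, N m; "tool_pos": TCP position; "ee_rot": TCP orientation; "wrist_force": force on the tool from outside, world axes, zero at the start; "wrist_torque": the same for the moment, N m; "width": finger opening in m.
Only numpy, scipy, OpenCV 4.12 (cv2) and the standard library are available. Lean on these libraries where they do the work, as an engineer would, in place of code of your own. Each camera call takes 0.05 s, during which the arm holds its last target.

## Task

The stock has gone up a size: wind the crank handwheel on top of the dowel-boring machine through one full turn clockwise as seen from above, so that the bits rise to the middle of the new thickness and the crank handle is back where it began. Then take the long beech rail from the bench, lay it flat on the machine's table and push it home into the corner, its end tight against the fence that hides the bits and its long edge tight against the side guide. Finish still holding the rail pressed firmly against both, ready for boring, and leave the other things on the bench alone.

Things in the scene. Friction and masses are not known exactly. Their poses are not given: they have to be found in the camera images.
- corner (a point): Inner bottom corner of the fixed dowel-boring machine's table, where fence and side guide meet, 50 mm above the bench. Axes: +y into the fence, +x into the guide, z up; the machine's place and yaw vary. Level table: x -175 to 85, y -210 to 0 mm. Home, the rail fills x -50 to 0, y -220 to 0; its last 130 mm stand free of the guide and can be gripped across x.
- handwheel (a joint): Handwheel on a vertical axis on top of the machine, a dished aluminium disc 140 mm across; rad, growing clockwise seen from above (raises the bits, 4 mm a turn). Starts between -1.2 and 1.2, end stops at -2.0 and 9.2; slight friction (about 3 N at the handle), stays where it is left. At 0 its handle lies on the -y side of the axis (machine's y, towards the fence).
- wheel_axis (a point): Point on the handwheel's vertical axis level with handle_mid, 240 mm above the bench; the wheel's hub tops out about 26 mm below it, and its underside is 54 mm below it.
- handle_mid (a point): Middle of the crank handle: black, upright, round, 23 mm across and 61 mm tall, spinning freely on its own pin, on the wheel 55 mm from its axis. Its top is 26 mm above this point, the wheel's face 35 mm below. It can be gripped from above in any direction and carried round in a circle without turning the gripper. Axes turn with the wheel.
- rail: The long beech rail to be bored, 220 x 50 x 40 mm (x, y, z), about 0.31 kg, squared and smooth, lying flat on the bench. Origin at the centre of its underside, x along its length. Both ends are alike: either may go to the fence.
- fence: Steel fence plate, smooth and waxed like table and guide (friction with the rail about 0.25), origin below corner at bench level, same axes. Face at y = 0, x -150 to 60 mm, 58 mm high above the table, with a window for the bits (x -42 to -8, 38 mm high). Behind it motor and posts reach to y = 192; their cross-head tops out 180 mm above the bench, the handwheel above it at x -25, y 105.
- guide: Steel side guide bar, origin below corner at bench level, same axes. Face at x = 0, y -90 to 0 mm, 30 mm high above the table, 20 mm thick; a clamp foot behind it reaches to x = 50. There is no room for a finger between rail and guide.
- offcut: Bystander: short offcut of the same beech, 75 x 50 x 40 mm, origin at the centre of its underside. Leave alone.
- glue_bottle: Bystander: white glue bottle, 56 mm across, 150 mm tall, upright, origin at the centre of its underside. Leave alone.
- mallet: Bystander: joiner's wooden mallet lying on the bench, about 305 mm long, head 62 x 125 x 58 mm centred 120 mm along +x from its origin. Leave alone.
- dowel_box: Bystander: open plywood box of dowels, 130 x 100 x 45 mm, origin at the centre of its underside. Leave alone.
Not all that is in view belongs to the job. What is shaped like the rail but black or blue is not meant.

How it is judged:
By the outcome, as a careful person would: the job done as asked, in the order asked, and still so for the second after the job is handed in, while the arm keeps its last pose, push and grip.
It also fails if it takes over 72 s, if anything falls off the work surface, if the arm or the gripper's body presses on something with over 40 N, if the wrist force passes 120 N, or if a joint passes its speed limit or range.

## Working session

There is one attempt and no reset: what is moved stays moved. The work goes in short steps, Python scripts to look and compute and a tool call to move; the robot and the scene stay as the last step left them, time stands still between calls to the robot, and variables do not carry over. Pictures are saved under pics/ and viewed, and the job is handed in when it is done.

Besides the shell and the picture viewer there is one more tool, called after ">>>" by a JSON object that holds its "name" and its "arguments". step_arm: Moves the arm, as the interface text tells. Its arguments: {"type":"object","properties":{"motion":{"type":"string"}},"required":["motion"]}

```bash
ls; mkdir -p pics
python3 - <<'E'
from bench import robot, snapshot, camera_params
import cv2
o=robot.get_obs()
for k,v in o.items(): print(k,v)
for n in ("scene","top","wrist"):
    print(n,camera_params(n))
    cv2.imwrite(f"pics/{n}0.png",snapshot(n)[:,:,::-1])
E
```

```text
pics
time 0.0
joint_positions [ 1.22392087e+00  8.79394565e-02  1.37220788e+00 -4.69360987e-06
  1.68356257e+00 -1.03107545e-01]
qvel [ 0.00026873  0.00073829 -0.00057096 -0.00079998  0.00199208 -0.00077021]
joint_torque [-6.24705699e-04 -3.40178311e+01 -3.02429187e+01  7.17062526e-02
  3.26794235e-02 -1.69090763e-04]
tool_pos [0.13257067 0.53321701 0.1913362 ]
ee_rot [ 3.04068839  1.56867907 -1.91546903]
wrist_force [-1.09684186  0.18804023 -0.87963221]
wrist_torque [-0.0133616   0.01027944  0.02532707]
width 0.09390669412260691
scene {'fx': 398.56153353419904, 'fy': 398.56153353419904, 'cx': 313.5763901254386, 'cy': 199.72401197386571, 'R': array([[-0.23797544,  0.9712063 ,  0.01122537],
       [ 0.78637018,  0.19944267, -0.58467475],
       [-0.57007862, -0.13031094, -0.81119013]]), 't': array([ 0.13063631, -0.3123297 ,  1.69242714])}
top {'fx': 392.1278014942607, 'fy': 392.1278014942607, 'cx': 315.7883008638446, 'cy': 197.92752936007994, 'R': array([[-0.01647163, -0.99984466, -0.00627275],
       [-0.99562007,  0.01697882, -0.09193693],
       [ 0.09202916,  0.00473092, -0.99574507]]), 't': array([0.00318835, 0.54263034, 1.58312456])}
wrist {'fx': 309.70691628693146, 'fy': 309.70691628693146, 'cx': 322.15365234595026, 'cy': 202.7726037816694, 'R': array([[ 0.24134806,  0.97043483, -0.00271332],
       [ 0.93741583, -0.2324112 ,  0.25930022],
       [ 0.25100335, -0.06512512, -0.96579296]]), 't': array([-0.54929359, -0.02719865,  0.39174314])}
```

View pics/scene0.png

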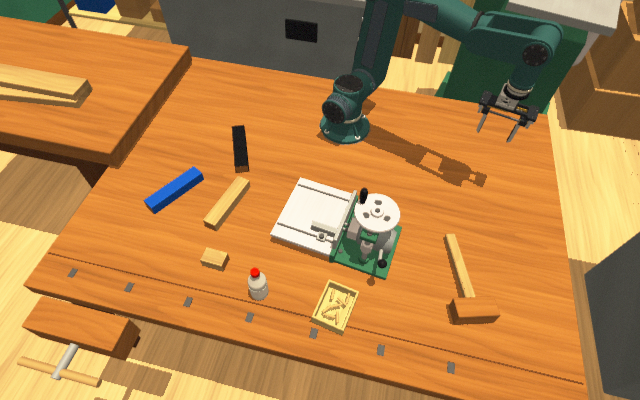

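View pics/top0.png

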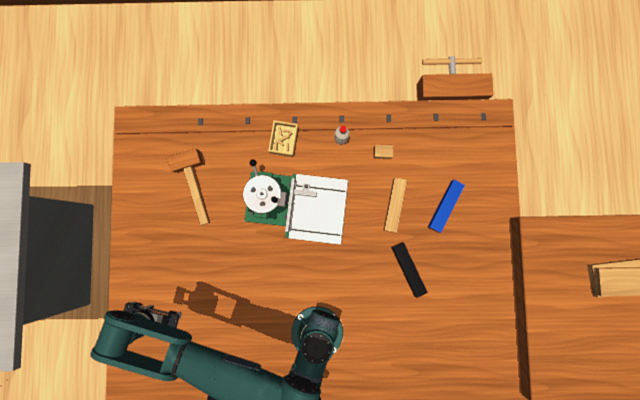

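View pics/wrist0.png

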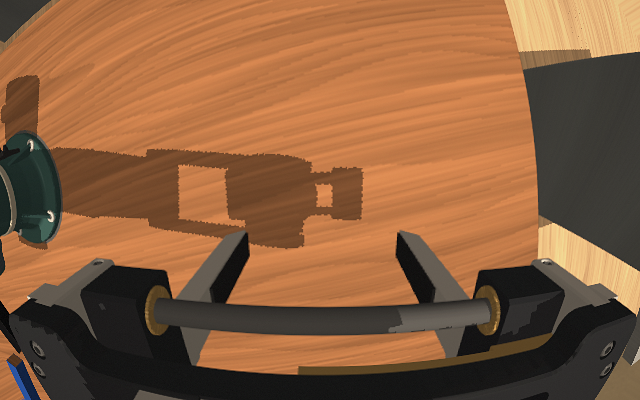

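The top view shows the wheel at about (262,194), its black handle at about (275,200), the table at (288–347,175–243) with the guide at about (305,190), and the beech rail at about (396,205). I'll zoom in on these.

```bash
cat > h.py <<'E'
import numpy as np, cv2
from scipy.spatial.transform import Rotation as Rn
from bench import robot, snapshot, camera_params
def ray(n,px,P=None):
    P=P or camera_params(n); R=np.array(P['R']);t=np.array(P['t'])
    x=(px[0]-P['cx'])/P['fx'];y=(px[1]-P['cy'])/P['fy']
    if n=='wrist':
        r=np.hypot(x,y); d=np.array([x/r*np.sin(r),y/r*np.sin(r),np.cos(r)]) if r>1e-9 else np.array([0,0,1.])
    else: d=np.array([x,y,1.])
    d=R.T@d; return -R.T@t, d/np.linalg.norm(d)
def onz(n,px,z,P=None):
    o,d=ray(n,px,P); return o+d*(z-o[2])/d[2]
def tri(rs):
    A=0;b=0
    for o,d in rs:
        M=np.eye(3)-np.outer(d,d);A=A+M;b=b+M@o
    X=np.linalg.solve(A,b)
    return X,[float(np.linalg.norm((np.eye(3)-np.outer(d,d))@(X-o))*1000) for o,d in rs]
def proj(n,X,P=None):
    P=P or camera_params(n); c=np.array(P['R'])@X+P['t']
    if n=='wrist':
        th=np.arctan2(np.hypot(c[0],c[1]),c[2]);k=th/np.hypot(c[0],c[1])
        return np.array([P['cx']+P['fx']*k*c[0],P['cy']+P['fy']*k*c[1]])
    return np.array([P['cx']+P['fx']*c[0]/c[2],P['cy']+P['fy']*c[1]/c[2]])
E
python3 - <<'E'
import cv2
a=cv2.imread('pics/top0.png');b=cv2.imread('pics/scene0.png')
cv2.imwrite('pics/top0m.png',cv2.resize(a[155:255,235:435],None,fx=4,fy=4,interpolation=cv2.INTER_CUBIC))
cv2.imwrite('pics/scene0m.png',cv2.resize(b[165:285,200:410],None,fx=3.8,fy=3.8,interpolation=cv2.INTER_CUBIC))
E
```

```text
(no output)
```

View pics/top0m.png

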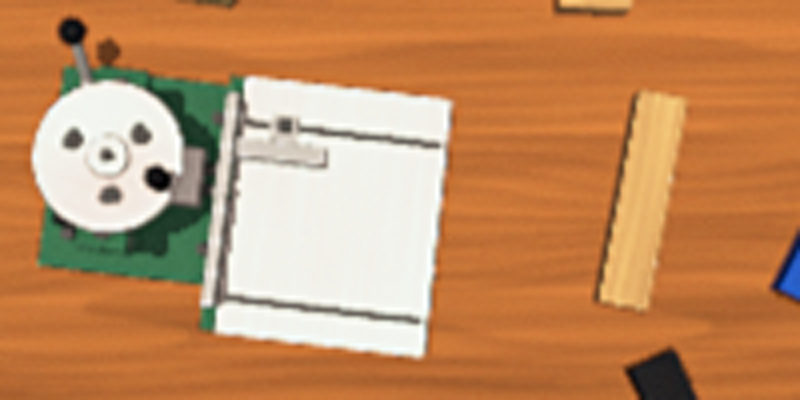

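View pics/scene0m.png

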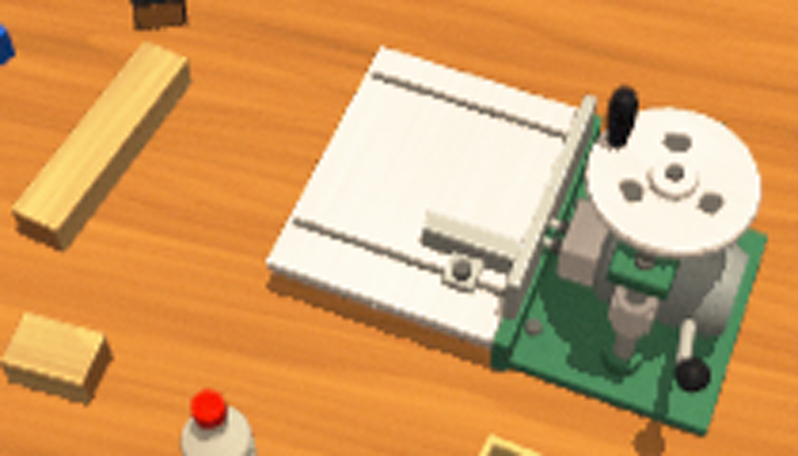

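Run:
```python
from h import *
T=lambda u,v:(235+(u+.5)/4-.5,155+(v+.5)/4-.5)
S=lambda u,v:(200+(u+.5)/3.8-.5,165+(v+.5)/3.8-.5)
for nm,t,s in [('hub',(107,156),(674,173)),('handletop',(160,182),(622,93)),('corner table far right/guide side',(451,100),(269,266)),('table near right',(424,356),(383,47)),
  ('guide end top front',(326,166),(424,232)),('leverball',(72,31),(694,374)),
  ('rail a',(637,92),(62,248)),('railb',(686,99),(16,212)),('railc',(649,310),(150,43)),('raild',(597,302),(188,62))]:
    print(nm,*[np.round(x,4) for x in tri([ray('top',T(*t)),ray('scene',S(*s))])])
a=cv2.imread('pics/top0.png')
hsv=cv2.cvtColor(a,cv2.COLOR_BGR2HSV)
m=cv2.inRange(hsv,(15,60,150),(30,170,255)); 
n,l,st,c=cv2.connectedComponentsWithStats(m)
for i in range(1,n):
    if st[i,4]>80: print(st[i],c[i])
i=l[205,396]
cn=max(cv2.findContours((l==i).astype(np.uint8),0,1)[0],key=cv2.contourArea)
bx=cv2.boxPoints(cv2.minAreaRect(cn)); print(bx)
for p in bx: print(onz('top',p,.04)[:2])
print('wheel mask')
m=cv2.inRange(a,(190,190,190),(255,255,255)); m[:, 287:]=0; m[:,:235]=0
cn=max(cv2.findContours(m,0,1)[0],key=cv2.contourArea)
e=cv2.fitEllipse(cv2.convexHull(cn));print(e)
for z in (.19,.2,.205,.21): print(z,onz('top',e[0],z), e[1][0]/392*1.4)
```

```text
hub [0.5445 0.1908 0.2102] [0.1335 0.1335]
handletop [0.5155 0.1381 0.2596] [0.962 0.962]
corner table far right/guide side [ 0.6127 -0.134   0.0461] [1.5532 1.5532]
table near right [ 0.355  -0.1     0.0518] [2.1303 2.1303]
guide end top front [ 0.5477 -0.0083  0.0503] [0.7812 0.7812]
leverball [0.6741 0.2355 0.1355] [0.7572 0.7572]
rail a [ 0.6222 -0.3294  0.0131] [1.5851 1.5851]
railb [ 0.6104 -0.3736  0.0386] [2.0171 2.0171]
railc [ 0.3963 -0.3263  0.0389] [4.0314 4.0314]
raild [ 0.4065 -0.2793  0.0355] [0.5363 0.5363]
[    0     0   640   217 85778] [332.39406375  77.50264637]
[268 120  30  35 714] [283.02240896 137.71148459]
[375 145  18  13 217] [383.53456221 150.52995392]
[184 167  24  58 475] [195.29052632 195.38736842]
[385 178  22  55 676] [395.3239645  204.59763314]
[ 592  260   48   37 1398] [619.37839771 278.19098712]
[   0  306  107   94 7064] [ 57.06002265 362.25637033]
[[384.05023 230.0742 ]
 [394.34113 176.90471]
 [406.7473  179.30592]
 [396.45642 232.47542]]
[ 0.40652233 -0.2787431 ]
[ 0.62183739 -0.32766943]
[ 0.61108947 -0.37780421]
[ 0.39606905 -0.32830136]
wheel mask
((261.41680908203125, 193.5867462158203), (36.8222541809082, 37.190486907958984), 20.49785041809082)
0.19 [0.54683901 0.19340344 0.19      ] 0.13150805064610072
0.2 [0.54577915 0.1919628  0.2       ] 0.13150805064610072
0.205 [0.54524922 0.19124249 0.205     ] 0.13150805064610072
0.21 [0.5447193  0.19052217 0.21      ] 0.13150805064610072
```

Run:
```python
from h import *
o=robot.get_obs();R=Rn.from_euler('xyz',o['ee_rot']).as_matrix();print(R.round(4))
P=camera_params('wrist');print('cam pos',-np.array(P['R']).T@P['t'], 'axis',np.array(P['R'])[2], 'tcp',o['tool_pos'])
print('cam in tool',R.T@(-np.array(P['R']).T@P['t']-o['tool_pos']))
H=np.array([.5155,.138,.245]);d=H-o['tool_pos'];print('delta tool cm',100*R.T@d)
```

```text
[[-6.000e-04 -9.704e-01  2.414e-01]
 [-1.600e-03  2.414e-01  9.704e-01]
 [-1.000e+00  2.000e-04 -1.700e-03]]
cam pos [0.05974632 0.55226693 0.38405189] axis [ 0.2510959  -0.06486317 -0.96578653] tcp [0.13260212 0.53330273 0.19156196]
cam in tool [-0.19247726  0.07531437  0.00048291]
delta tool cm [ -5.30160072 -46.69807159 -29.12884797]
```

>>> {"name": "step_arm", "arguments": {"motion": "50 -3.9 0 0 0 0 0;50 -3.9 0 0 0 0 0;50 -3.9 -1 -0.6 0 0 0;50 0 -3.26 -2.04 0 0 0;50 0 -3.26 -2.04 0 0 0;50 0 -3.26 -2.04 0 0 0;50 0 -3.26 -2.04 0 0 0;50 0 -3.26 -2.04 0 0 0;50 0 -3.26 -2.04 0 0 0;50 0 -3.26 -2.04 0 0 0;50 0 -3.26 -2.04 0 0 0;50 0 -3.26 -2.04 0 0 0;50 0 -3.26 -2.04 0 0 0;50 0 -3.26 -2.04 0 0 0;50 0 -3.26 -2.04 0 0 0;50 0 0 0 0 0 0;50 0 0 0 0 0 0"}}

```text
time: 1.57
tool_pos: [0.4623, 0.1921, 0.3084]
ee_rot: [1.916, 1.568, -3.044]
wrist_force: [-0.0, 0.9, 0.1]
width: 0.0471
```

Run:
```python
from h import *
import pickle
o=robot.get_obs();P=camera_params('wrist');im=snapshot('wrist')
cv2.imwrite('pics/w1.png',im[:,:,::-1]);pickle.dump(P,open('w1.pkl','wb'))
print(o['time'],o['tool_pos'],o['joint_positions'],o['width'])
print(proj('wrist',np.array([.5155,.138,.266])),proj('wrist',np.array([.5445,.191,.214])))
```

```text
1.5667 [0.46227704 0.19208508 0.30838714] [ 2.80192678e-01 -1.50096699e-02  1.24832103e+00  4.54162136e-04
  1.91059697e+00 -1.04279281e+00] 0.04707397465353194
[275.91279458 288.21446995] [339.11413887 275.9395059 ]
```

View pics/w1.png

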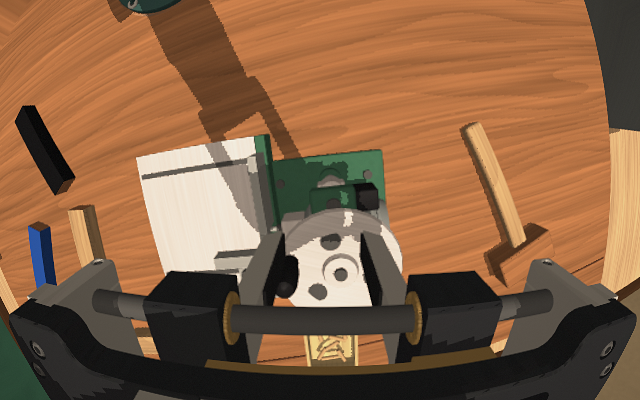

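Run:
```python
import cv2
a=cv2.imread('pics/w1.png')
cv2.imwrite('pics/w1m.png',cv2.resize(a[200:320,240:410],None,fx=4.7,fy=4.7,interpolation=cv2.INTER_CUBIC))
```

```text
(no output)
```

View pics/w1m.png

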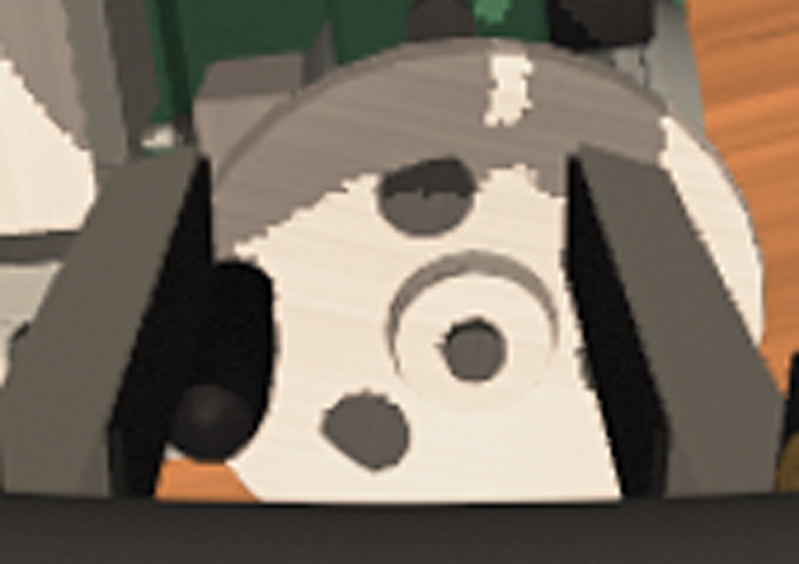

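Run:
```python
from h import *
import pickle
P=pickle.load(open('w1.pkl','rb'))
w=lambda u,v:(240+(u+.5)/4.7-.5,200+(v+.5)/4.7-.5)
S=lambda u,v:(200+(u+.5)/3.8-.5,165+(v+.5)/3.8-.5)
T=lambda u,v:(235+(u+.5)/4-.5,155+(v+.5)/4-.5)
rt=[ray('top',T(157,178)),ray('scene',S(624,97)),ray('wrist',w(212,421),P)]
print(tri(rt),tri(rt[1:]),tri(rt[::2]));print(onz('wrist',w(212,421),.266,P),onz('top',T(157,178),.266),onz('scene',S(624,97),.266))
rt=[ray('top',T(107,156)),ray('scene',S(674,173)),ray('wrist',w(474,350),P)]
print(tri(rt))
```

```text
(array([0.52005442, 0.14125287, 0.26098749]), [1.8618969893597883, 0.19093097339063755, 1.9272473568168285]) (array([0.52070597, 0.14212125, 0.26176623]), [0.8821765405464843, 0.8821765405464838]) (array([0.52042456, 0.14118039, 0.25996092]), [1.8714482585906262, 1.8714482585906063])
[0.51848002 0.14421945 0.266     ] [0.5186346  0.13907488 0.266     ] [0.52371154 0.14133362 0.266     ]
(array([0.54473103, 0.19092965, 0.21048185]), [0.3751266265947533, 0.027436052983801335, 0.3917618487679477])
```

>>> {"name": "step_arm", "arguments": {"motion": "50 0 -3.38 -1.74 0 0 0;50 0 -3.38 -1.74 0 0 0;50 0 0 0 0 0 0;50 2 0 0 0 0 0;50 2 0 0 0 0 0;50 2.3 0 0 0 0 0;50 0 0 0 0 0 0;50 0 0 0 0 0 0"}}

```text
time: 2.28
tool_pos: [0.5171, 0.1449, 0.2456]
ee_rot: [1.803, 1.568, 3.133]
wrist_force: [-0.2, 0.2, 0.1]
width: 0.0472
```

Run:
```python
from h import *
import pickle
o=robot.get_obs();P=camera_params('wrist');im=snapshot('wrist')
print(o['tool_pos'],o['wrist_force'])
cv2.imwrite('pics/w2m.png',cv2.resize(im[200:320,240:410,::-1],None,fx=4.7,fy=4.7,interpolation=cv2.INTER_CUBIC))
```

```text
[0.51707497 0.14485523 0.24557222] [-0.22983828  0.24375403  0.09768368]
```

View pics/w2m.png

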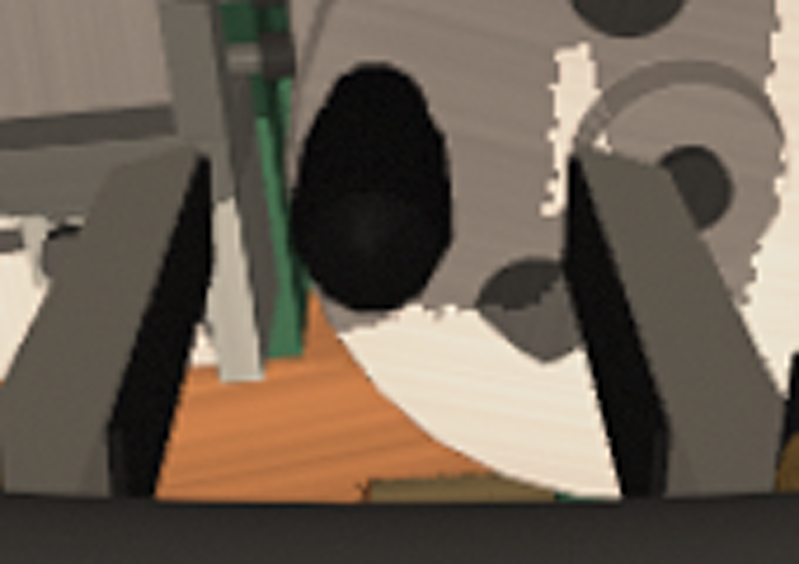

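Run:
```python
from h import *
w=lambda u,v:(240+(u+.5)/4.7-.5,200+(v+.5)/4.7-.5)
print(onz('wrist',w(373,230),.266),onz('wrist',w(373,66),.205+0.0))
o=robot.get_obs();print(o['tool_pos'],Rn.from_euler('xyz',o['ee_rot']).as_matrix().round(3))
for z in (.24,.26): print(proj('wrist',np.array([*o['tool_pos'][:2],z])))
```

```text
[0.51795333 0.14311431 0.266     ] [0.5143472  0.14338895 0.205     ]
[0.51807543 0.14473755 0.247362  ] [[ 0.    -0.971  0.239]
 [ 0.     0.239  0.971]
 [-1.    -0.     0.001]]
[321.67188788 233.13009807]
[321.61829035 244.34705614]
```

>>> {"name": "step_arm", "arguments": {"motion": "0 0 0 0 0 0 0;0 0 0 0 0 0 0;0 0 0 0 0 0 0;0 0 0 0 0 0 0;0 0 0 0 0 0 0"}}

```text
time: 2.75
tool_pos: [0.5188, 0.1423, 0.2473]
ee_rot: [-2.619, 1.568, -1.293]
wrist_force: [-1.1, -1.9, 2.7]
width: 0.0177
```

Run:
```python
from h import *
o=robot.get_obs();print(o['tool_pos'],o['wrist_force'],o['width'])
R=Rn.from_euler('xyz',o['ee_rot']).as_matrix()
d=np.array([.5180,.1440])-np.array([.5446,.191]);print(np.hypot(*d))
a0=np.arctan2(d[1],d[0]);r=.055
a=a0-np.arange(61)*np.pi/30
p=np.c_[r*np.cos(a),r*np.sin(a),0*a]@R*100
p=p[:,1:]; q=np.round(p,2); D=np.diff(q,axis=0)
for k in range(3): print(';'.join('0 0 %.2f %.2f 0 0 0'%tuple(x) for x in D[20*k:20*k+20]));print(D[20*k:20*k+20].sum(0))
```

```text
[0.51883408 0.14226306 0.24731364] [-1.0957764  -1.89412817  2.66678806] 0.01766554770052378
0.05400518493626329
0 0 0.54 0.18 0 0 0;0 0 0.53 0.24 0 0 0;0 0 0.49 0.29 0 0 0;0 0 0.47 0.34 0 0 0;0 0 0.42 0.39 0 0 0;0 0 0.38 0.43 0 0 0;0 0 0.34 0.47 0 0 0;0 0 0.28 0.50 0 0 0;0 0 0.23 0.53 0 0 0;0 0 0.17 0.55 0 0 0;0 0 0.12 0.57 0 0 0;0 0 0.05 0.57 0 0 0;0 0 0.00 0.57 0 0 0;0 0 -0.07 0.58 0 0 0;0 0 -0.12 0.56 0 0 0;0 0 -0.18 0.54 0 0 0;0 0 -0.24 0.53 0 0 0;0 0 -0.29 0.49 0 0 0;0 0 -0.34 0.47 0 0 0;0 0 -0.39 0.42 0 0 0
[2.39 9.22]
0 0 -0.43 0.38 0 0 0;0 0 -0.47 0.34 0 0 0;0 0 -0.50 0.28 0 0 0;0 0 -0.53 0.23 0 0 0;0 0 -0.55 0.17 0 0 0;0 0 -0.57 0.12 0 0 0;0 0 -0.57 0.05 0 0 0;0 0 -0.57 0.00 0 0 0;0 0 -0.58 -0.07 0 0 0;0 0 -0.56 -0.12 0 0 0;0 0 -0.54 -0.18 0 0 0;0 0 -0.53 -0.24 0 0 0;0 0 -0.49 -0.29 0 0 0;0 0 -0.47 -0.34 0 0 0;0 0 -0.42 -0.39 0 0 0;0 0 -0.38 -0.43 0 0 0;0 0 -0.34 -0.47 0 0 0;0 0 -0.28 -0.50 0 0 0;0 0 -0.23 -0.53 0 0 0;0 0 -0.17 -0.55 0 0 0
[-9.18 -2.54]
0 0 -0.12 -0.57 0 0 0;0 0 -0.05 -0.57 0 0 0;0 0 0.00 -0.57 0 0 0;0 0 0.07 -0.58 0 0 0;0 0 0.12 -0.56 0 0 0;0 0 0.18 -0.54 0 0 0;0 0 0.24 -0.53 0 0 0;0 0 0.29 -0.49 0 0 0;0 0 0.34 -0.47 0 0 0;0 0 0.39 -0.42 0 0 0;0 0 0.43 -0.38 0 0 0;0 0 0.47 -0.34 0 0 0;0 0 0.50 -0.28 0 0 0;0 0 0.53 -0.23 0 0 0;0 0 0.55 -0.17 0 0 0;0 0 0.57 -0.12 0 0 0;0 0 0.57 -0.05 0 0 0;0 0 0.57 0.00 0 0 0;0 0 0.58 0.07 0 0 0;0 0 0.56 0.12 0 0 0
[ 6.79 -6.68]
```

Run:
```python
from h import *
im=snapshot('wrist');o=robot.get_obs();print(o['width'],o['tool_pos'],o['wrist_force'])
cv2.imwrite('pics/w3m.png',cv2.resize(im[200:320,240:410,::-1],None,fx=4.7,fy=4.7,interpolation=cv2.INTER_CUBIC))
```

```text
0.016649207536915896 [0.51883089 0.14233323 0.24729779] [-1.13820542 -3.84136023  3.73130686]
```

View pics/w3m.png

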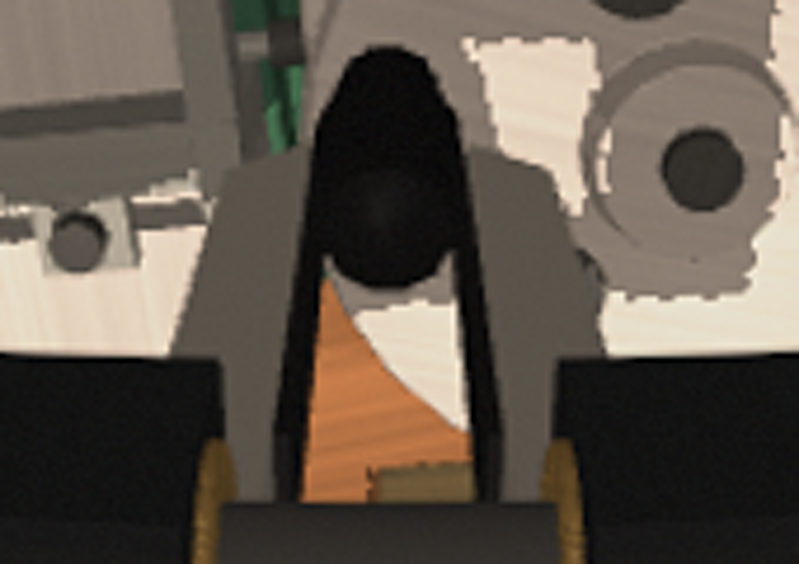

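>>> {"name": "step_arm", "arguments": {"motion": "0 0 0 0 0 0 0;0 0 0 0 0 0 0;0 0 0 0 0 0 0;0 0 0 0 0 0 0"}}

```text
time: 3.13
tool_pos: [0.5188, 0.1424, 0.2472]
ee_rot: [-2.451, 1.569, -1.125]
wrist_force: [-1.3, -5.7, 3.1]
width: 0.0164
```

>>> {"name": "step_arm", "arguments": {"motion": "0 0 0.54 0.18 0 0 0;0 0 0.53 0.24 0 0 0;0 0 0.49 0.29 0 0 0;0 0 0.47 0.34 0 0 0;0 0 0.42 0.39 0 0 0;0 0 0.38 0.43 0 0 0;0 0 0.34 0.47 0 0 0;0 0 0.28 0.50 0 0 0;0 0 0.23 0.53 0 0 0;0 0 0.17 0.55 0 0 0"}}

```text
time: 3.97
tool_pos: [0.4886, 0.1907, 0.2472]
ee_rot: [1.902, 1.567, -3.054]
wrist_force: [-6.8, -2.8, 5.7]
width: 0.0165
```

Run:
```python
from h import *
im=snapshot('wrist');o=robot.get_obs();print(o['width'],o['tool_pos'],o['wrist_force'],o['wrist_torque'])
cv2.imwrite('pics/w4m.png',cv2.resize(im[200:320,240:410,::-1],None,fx=4.7,fy=4.7,interpolation=cv2.INTER_CUBIC))
```

```text
0.016608426411490223 [0.48863287 0.1921834  0.2471938 ] [-5.99611329 -2.03555313  6.44178986] [-0.45877482  1.19100128  0.01349212]
```

View pics/w4m.png

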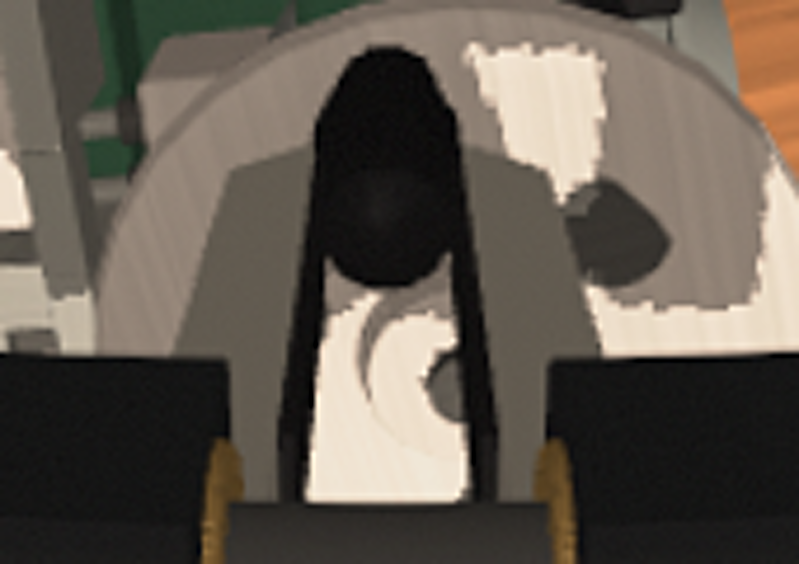

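The handle is held and the wheel is turning with it, so I'll carry on round.

>>> {"name": "step_arm", "arguments": {"motion": "0 0 0.12 0.57 0 0 0;0 0 0.05 0.57 0 0 0;0 0 0.00 0.57 0 0 0;0 0 -0.07 0.58 0 0 0;0 0 -0.12 0.56 0 0 0;0 0 -0.18 0.54 0 0 0;0 0 -0.24 0.53 0 0 0;0 0 -0.29 0.49 0 0 0;0 0 -0.34 0.47 0 0 0;0 0 -0.39 0.42 0 0 0;0 0 -0.43 0.38 0 0 0;0 0 -0.47 0.34 0 0 0;0 0 -0.50 0.28 0 0 0;0 0 -0.53 0.23 0 0 0;0 0 -0.55 0.17 0 0 0;0 0 -0.57 0.12 0 0 0;0 0 -0.57 0.05 0 0 0"}}

```text
time: 5.43
tool_pos: [0.5563, 0.2451, 0.2472]
ee_rot: [1.987, 1.57, -2.969]
wrist_force: [-3.9, -3.0, 6.0]
width: 0.0164
```

>>> {"name": "step_arm", "arguments": {"motion": "0 0 -0.57 0.00 0 0 0;0 0 -0.58 -0.07 0 0 0;0 0 -0.56 -0.12 0 0 0;0 0 -0.54 -0.18 0 0 0;0 0 -0.53 -0.24 0 0 0;0 0 -0.49 -0.29 0 0 0;0 0 -0.47 -0.34 0 0 0;0 0 -0.42 -0.39 0 0 0;0 0 -0.38 -0.43 0 0 0;0 0 -0.34 -0.47 0 0 0;0 0 -0.28 -0.50 0 0 0;0 0 -0.23 -0.53 0 0 0;0 0 -0.17 -0.55 0 0 0"}}

```text
time: 6.52
tool_pos: [0.5986, 0.1942, 0.2472]
ee_rot: [0.961, 1.565, 2.291]
wrist_force: [-7.0, 2.3, 5.1]
width: 0.0168
```

>>> {"name": "step_arm", "arguments": {"motion": "0 0 -0.12 -0.57 0 0 0;0 0 -0.05 -0.57 0 0 0;0 0 0.00 -0.57 0 0 0;0 0 0.07 -0.58 0 0 0;0 0 0.12 -0.56 0 0 0;0 0 0.18 -0.54 0 0 0;0 0 0.24 -0.53 0 0 0;0 0 0.29 -0.49 0 0 0;0 0 0.34 -0.47 0 0 0;0 0 0.39 -0.42 0 0 0;0 0 0.43 -0.38 0 0 0;0 0 0.47 -0.34 0 0 0;0 0 0.50 -0.28 0 0 0;0 0 0.53 -0.23 0 0 0;0 0 0.55 -0.17 0 0 0;0 0 0.57 -0.12 0 0 0;0 0 0.57 -0.05 0 0 0;0 0 0.57 0.00 0 0 0;0 0 0.58 0.07 0 0 0;0 0 0.56 0.12 0 0 0"}}

```text
time: 8.18
tool_pos: [0.5197, 0.1416, 0.2472]
ee_rot: [-1.998, 1.566, -0.673]
wrist_force: [2.9, 0.1, 5.1]
width: 0.0164
```

>>> {"name": "step_arm", "arguments": {"motion": "0 0 0 0 0 0 0;0 0 0 0 0 0 0;0 0 0 0 0 0 0;0 0 0 0 0 0 0"}}

```text
time: 8.52
tool_pos: [0.5187, 0.1422, 0.2472]
ee_rot: [-2.661, 1.569, -1.335]
wrist_force: [-0.8, 0.3, 7.2]
width: 0.0166
```

>>> {"name": "step_arm", "arguments": {"motion": "50 0 0 0 0 0 0;50 0 0 0 0 0 0;50 0 0 0 0 0 0;50 -2.0 0 0 0 0 0;50 -3 0 0 0 0 0;50 -3 0 0 0 0 0;100 0 -0.3 -3.1 0 0 0;100 0 -0.3 -3.1 0 0 0;100 0 -0.3 -3.1 0 0 0;100 0 -0.3 -3.1 0 0 0;100 0 0 0 0 0 0;100 0 0 0 0 0 0"}}

```text
time: 9.52
tool_pos: [0.5, 0.0189, 0.3255]
ee_rot: [1.73, 1.569, 3.053]
wrist_force: [-0.4, -0.5, -0.1]
width: 0.0837
```

Run:
```python
from h import *
import pickle
o=robot.get_obs();P=camera_params('wrist');im=snapshot('wrist')
cv2.imwrite('pics/w5.png',im[:,:,::-1]);pickle.dump(P,open('w5.pkl','wb'))
print(o['time'],o['tool_pos'])
im=snapshot('scene')[:,:,::-1];cv2.imwrite('pics/scene5.png',im)
cv2.imwrite('pics/scene5m.png',cv2.resize(im[165:285,200:410],None,fx=3.8,fy=3.8,interpolation=cv2.INTER_CUBIC))
```

```text
9.5167 [0.50003217 0.01885678 0.32551407]
```

View pics/w5.png

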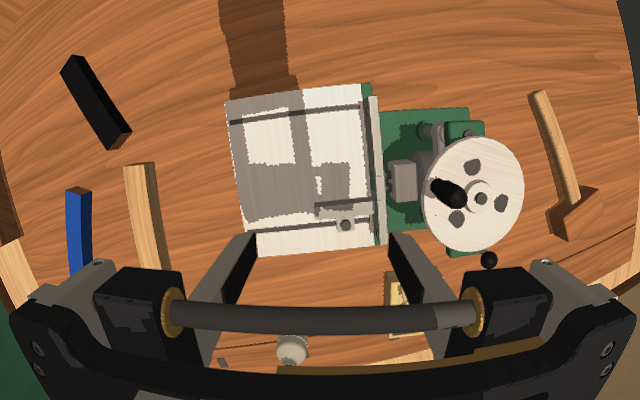

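View pics/scene5m.png

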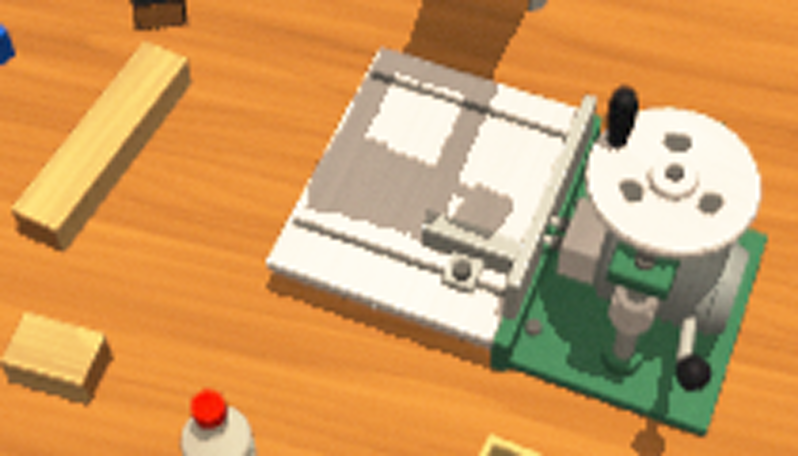

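The handle is back exactly where it started (scene zoom 622,93). Next I'll measure the table, guide and fence from this wrist view.

Run:
```python
import cv2
a=cv2.imread('pics/w5.png')
cv2.imwrite('pics/w5m.png',cv2.resize(a[75:265,220:400],None,fx=4,fy=3.1,interpolation=cv2.INTER_CUBIC))
```

```text
(no output)
```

View pics/w5m.png

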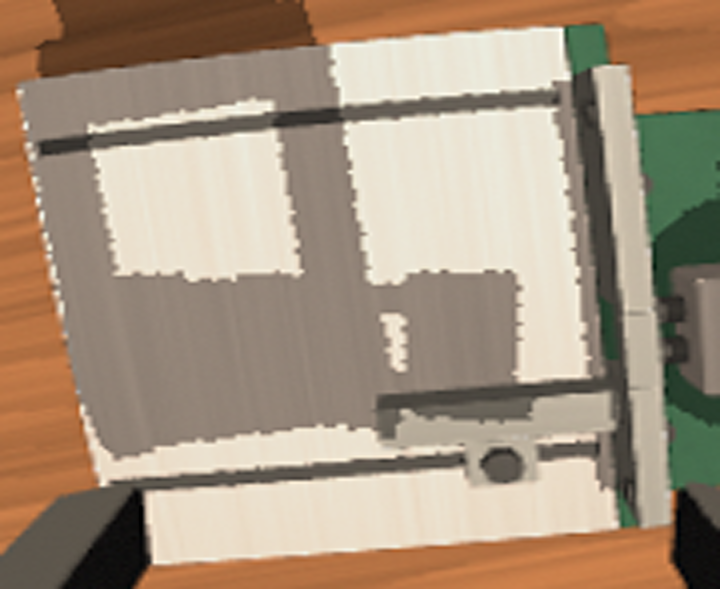

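Run:
```python
from h import *
import pickle
P=pickle.load(open('w5.pkl','rb'))
w=lambda u,v:(220+(u+.5)/4-.5,75+(v+.5)/3.1-.5)
f=lambda u,v,z=.05: onz('wrist',w(u,v),z,P)
for nm,p in dict(guideend=(378,397),corner=(602,379),tabnearright=(20,88),tabfarright_=(152,564),fence_lo=(560,84)).items(): print(nm,f(*p).round(4))
print('guide end top',f(394,418+25,.08), 'fence top face edge ends',f(592,66,.108),f(638,526,.108))
c=np.array([.5558,.0853]);ps=-.1305
M=lambda x,y:c+np.array([x*np.cos(ps)-y*np.sin(ps),x*np.sin(ps)+y*np.cos(ps)])
print('pred guideend',M(0,-.09),'tab',M(-.175,-.21),M(.085,-.21),'fencetop',M(-.15,0),M(.06,0))
T=lambda u,v:(235+(u+.5)/4-.5,155+(v+.5)/4-.5)
for p in [(215,305),(240,95)]: print('top fence',onz('top',T(*p),.108))
S=lambda u,v:(200+(u+.5)/3.8-.5,165+(v+.5)/3.8-.5)
for p in [(424,232),(516,258),(422,210),(522,241)]: print('scene',onz('scene',S(*p),.05 if p[1]in(232,258) else .08))
```

```text
guideend [ 0.5452 -0.0054  0.05  ]
corner [0.5575 0.082  0.05  ]
tabnearright [ 0.3577 -0.0999  0.05  ]
tabfarright_ [ 0.6127 -0.1216  0.05  ]
fence_lo [0.4105 0.0993 0.05  ]
guide end top [ 0.56112123 -0.00264223  0.08      ] fence top face edge ends [0.40730258 0.10385548 0.108     ] [0.61381072 0.07527831 0.108     ]
pred guideend [ 0.54408831 -0.00393473] tab [ 0.35496075 -0.10014163] [ 0.61274996 -0.1339754 ] fencetop [0.40707546 0.10481949] [0.61528982 0.07749221]
top fence [0.40903276 0.10161118 0.108     ]
top fence [0.61306942 0.0751264  0.108     ]
scene [ 0.54771496 -0.00907524  0.05      ]
scene [0.55400562 0.07550366 0.05      ]
scene [ 0.5445327  -0.01185925  0.08      ]
scene [0.55421358 0.07910931 0.08      ]
```

>>> {"name": "step_arm", "arguments": {"motion": "100 1.2 -1.1 -3.3 0 0 0;100 1.2 -1.1 -3.3 0 0 0;100 1.2 -1.1 -3.3 0 0 0;100 1.2 -1.1 -3.3 0 0 0;100 1.2 -1.1 -3.3 0 0 0;100 1.2 -1.1 -3.3 0 0 0;100 1.2 -1.1 -3.3 0 0 0;100 1.2 -1.1 -3.3 0 0 0;100 1.2 -1.1 -3.3 0 0 0;100 1.2 -1.1 -3.3 0 0 0;100 0 0 0 0 0 0;100 0 0 0 0 0 0;100 0 0 0 0 0 0"}}

```text
time: 10.7
tool_pos: [0.5283, -0.3251, 0.2061]
ee_rot: [0.578, 1.569, 1.906]
wrist_force: [-0.4, 0.1, 0.2]
width: 0.0939
```

Run:
```python
from h import *
import pickle
o=robot.get_obs();P=camera_params('wrist');im=snapshot('wrist')
cv2.imwrite('pics/w6.png',im[:,:,::-1]);pickle.dump(P,open('w6.pkl','wb'))
print(o['time'],o['tool_pos'],o['joint_positions'])
```

```text
10.7 [ 0.52827072 -0.32514656  0.20611002] [-6.43595460e-01  2.44393014e-01  1.16390377e+00  8.45853218e-04
  1.73453779e+00 -1.97209336e+00]
```

View pics/w6.png

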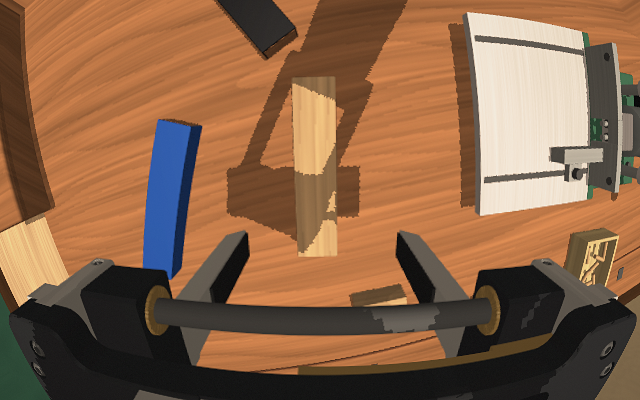

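Run:
```python
import cv2
a=cv2.imread('pics/w6.png')
cv2.imwrite('pics/w6m.png',cv2.resize(a[65:265,260:370],None,fx=5,fy=2.9,interpolation=cv2.INTER_CUBIC))
```

```text
(no output)
```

View pics/w6m.png

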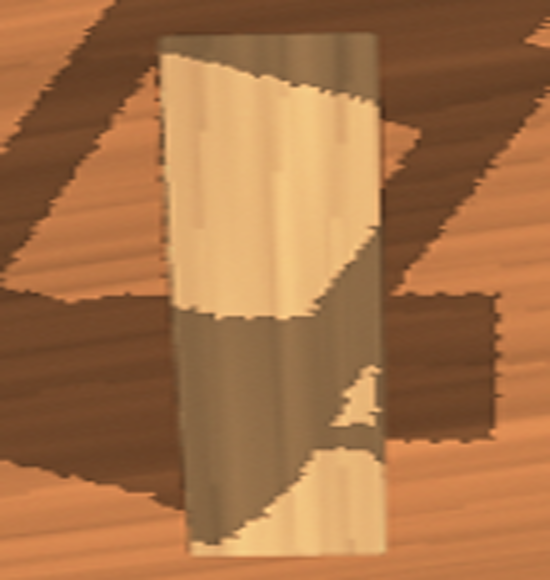

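Run:
```python
from h import *
import pickle
P=pickle.load(open('w6.pkl','rb'))
w=lambda u,v:(260+(u+.5)/5-.5,65+(v+.5)/2.9-.5)
T=lambda u,v:(235+(u+.5)/4-.5,155+(v+.5)/4-.5)
c={'nl':((160,35),(649,310)),'nr':((378,33),(597,302)),'fr':((386,553),(637,92)),'fl':((188,554),(686,99))}
X={}
for k,(a,b) in c.items():
    X[k]=onz('wrist',w(*a),.04,P)[:2]; print(k,X[k],tri([ray('wrist',w(*a),P),ray('top',T(*b))]))
print('ctr',sum(X.values())/4, [np.degrees(np.arctan2(*(X[b]-X[a])[::-1])) for a,b in (('nl','fl'),('nr','fr'))],np.linalg.norm(X['nl']-X['fl']),np.linalg.norm(X['nl']-X['nr']))
o=robot.get_obs();R=Rn.from_euler('xyz',o['ee_rot']).as_matrix();print(o['tool_pos'],R.round(4))
```

```text
nl [ 0.39563597 -0.32791105] (array([ 0.39756913, -0.32735422,  0.05252012]), [0.22982272513116847, 0.2298227251311928])
nr [ 0.40714125 -0.2795152 ] (array([ 0.40635439, -0.27904483,  0.03399552]), [0.023342656883940445, 0.02334265688390946])
fr [ 0.62019119 -0.32829131] (array([ 0.61950356, -0.32700481,  0.03997999]), [1.4191275813302382, 1.4191275813304283])
fl [ 0.60868128 -0.37729875] (array([ 0.61212374, -0.3780805 ,  0.03153015]), [0.8698359258331801, 0.86983592583322])
ctr [ 0.50791242 -0.32825408] [np.float64(-13.051647957037545), np.float64(-12.89518415350049)] 0.21869487711697494 0.04974463753663445
[ 0.52846061 -0.32493199  0.20700064] [[ 7.000e-04 -9.710e-01  2.392e-01]
 [ 3.000e-04  2.392e-01  9.710e-01]
 [-1.000e+00 -6.000e-04  5.000e-04]]
```

>>> {"name": "step_arm", "arguments": {"motion": "100 0 1.9 -0.8 -0.016 0 0;100 3 0 0 0 0 0;100 3.5 0 0 0 0 0;100 3.5 0 0 0 0 0;100 3.5 0 0 0 0 0;100 2.5 0 0 0 0 0;100 1.8 0 0 0 0 0;100 0 0 0 0 0 0;100 0 0 0 0 0 0"}}

```text
time: 11.5
tool_pos: [0.5076, -0.3281, 0.0288]
ee_rot: [0.689, 1.57, 2.034]
wrist_force: [-0.9, 0.2, 0.6]
width: 0.0939
```

>>> {"name": "step_arm", "arguments": {"motion": "0 0 0 0 0 0 0;0 0 0 0 0 0 0;0 0 0 0 0 0 0;0 0 0 0 0 0 0;0 0 0 0 0 0 0;0 0 0 0 0 0 0;0 0 0 0 0 0 0;0 0 0 0 0 0 0"}}

```text
time: 12.17
tool_pos: [0.5071, -0.3298, 0.0284]
ee_rot: [0.519, 1.571, 1.862]
wrist_force: [0.0, 1.0, -0.9]
width: 0.0441
```

>>> {"name": "step_arm", "arguments": {"motion": "0 -1.2 0 0 0 0 0;0 -3 0 0 0 0 0;0 -3 0 0 0 0 0;0 -3 0 0 0 0 0;0 -3 0 0 0 0 0;0 0 0 0 0 0 0;0 0 0 0 0.05 0 0;0 0 0 0 0.11 0 0;0 0 0 0 0.11 0 0;0 0 0 0 0.11 0 0;0 0 0 0 0.11 0 0;0 0 0 0 0.11 0 0;0 0 0 0 0.11 0 0;0 0 0 0 0.11 0 0"}}

```text
time: 13.33
tool_pos: [0.507, -0.3297, 0.1603]
ee_rot: [1.8, 1.57, 2.317]
wrist_force: [0.8, -0.9, 0.5]
width: 0.0007
```

>>> {"name": "step_arm", "arguments": {"motion": "0 0 0 0 0.11 0 0;0 0 0 0 0.11 0 0;0 0 0 0 0.11 0 0;0 0 0 0 0.11 0 0;0 0 0 0 0.11 0 0;0 0 0 0 0.107 0 0;0 0 0 0 0 0 0;0 0 0 0 0 0 0;0 0 0 0 0 0 0"}}

```text
time: 14.08
tool_pos: [0.5071, -0.3297, 0.1604]
ee_rot: [2.221, 1.57, 2.089]
wrist_force: [-0.1, 0.1, -0.2]
width: -0.0
```

Run:
```python
from h import *
o=robot.get_obs();R=Rn.from_euler('xyz',o['ee_rot']).as_matrix()
print(o['time'],o['tool_pos'],R.round(4),np.degrees(np.arctan2(R[1,2],R[0,2])),o['joint_positions'],o['wrist_force'],o['wrist_torque'],o['width'])
print(R.T@(np.array([.4986,-.0445,.16])-o['tool_pos'])*100)
im=snapshot('wrist');cv2.imwrite('pics/w7.png',im[:,:,::-1]);im=snapshot('scene');cv2.imwrite('pics/s7.png',im[:,:,::-1])
```

```text
14.0833 [ 0.50710067 -0.32969264  0.16037248] [[-2.000e-04  1.314e-01  9.913e-01]
 [ 3.000e-04  9.913e-01 -1.314e-01]
 [-1.000e+00  3.000e-04 -2.000e-04]] -7.551685885703883 [-6.70267229e-01  2.17485657e-01  1.28631654e+00  1.18789479e-04
  1.63808541e+00 -5.38457452e-01] [-0.08365263  0.0898272  -0.22406852] [-0.12743238  0.0714428  -0.00481649] -2.5195810782047015e-05
[ 0.04525618 28.16018174 -4.59070288]
```

View pics/w7.png

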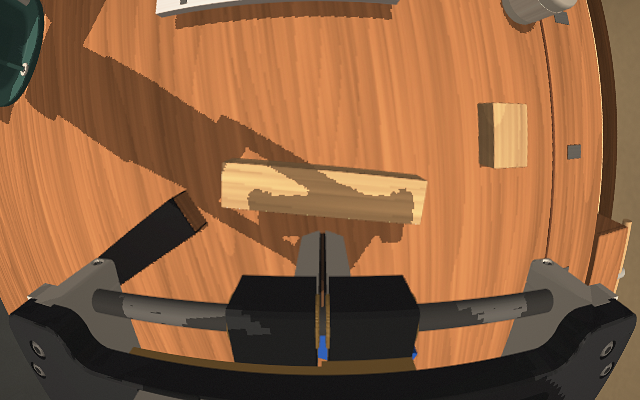

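View pics/s7.png

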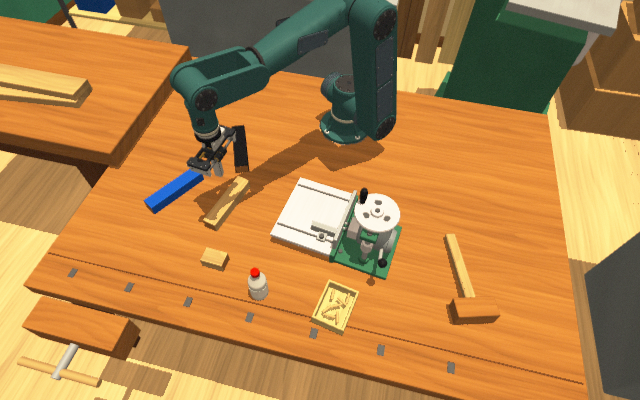

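The grasp failed: the scene shows the rail still on the bench at about (227,203) and the gripper shut empty. I'll measure where the rail lies now.

Run:
```python
from h import *
import cv2
a=cv2.imread('pics/w7.png')
cv2.imwrite('pics/w7m.png',cv2.resize(a[140:260,210:440],None,fx=3.4,fy=3.4,interpolation=cv2.INTER_CUBIC))
b=cv2.imread('pics/s7.png')
cv2.imwrite('pics/s7m.png',cv2.resize(b[110:240,140:270],None,fx=4.5,fy=4.5,interpolation=cv2.INTER_CUBIC))
for X in ([.3956,-.3279,.04],[.4071,-.2795,.04],[.6202,-.3283,.04],[.6087,-.3773,.04]): print(proj('wrist',np.array(X)),proj('scene',np.array(X)))
```

```text
[220.37918504 206.72138031] [237.62006709 175.43399251]
[221.51182128 161.42574348] [249.00223507 180.30940613]
[426.81761981 180.30864427] [214.51068757 225.28051485]
[418.84596893 224.82063927] [202.32807272 219.53217099]
```

View pics/w7m.png

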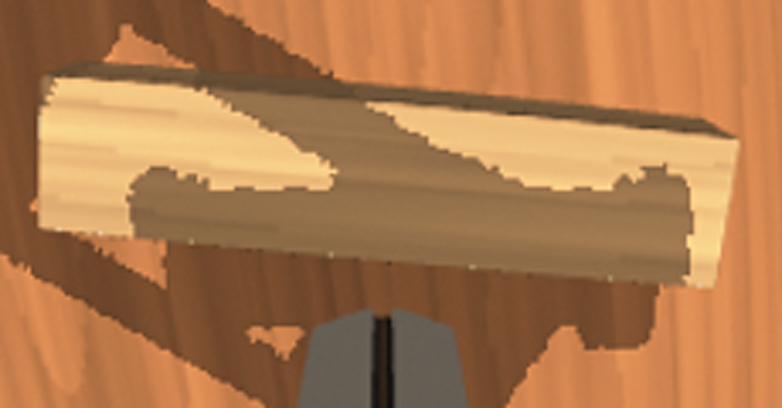

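View pics/s7m.png

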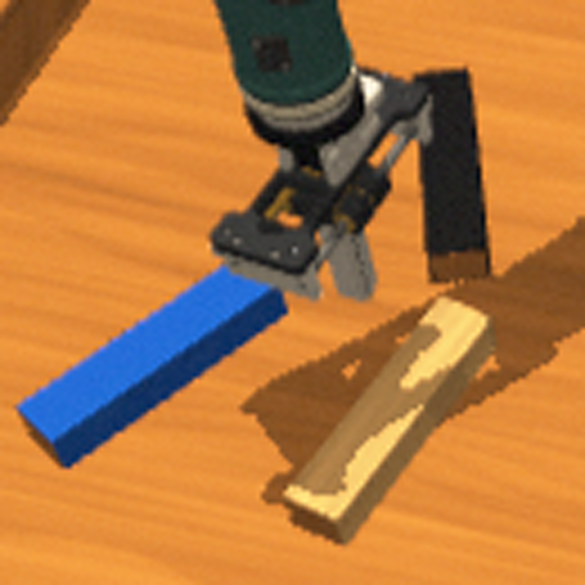

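Run:
```python
from h import *
o=robot.get_obs();p=o['tool_pos']
for dz in (0,-.019,.02): print(dz,proj('wrist',p+np.array([0,0,dz])))
R=Rn.from_euler('xyz',o['ee_rot']).as_matrix()
print(proj('wrist',p+R@np.array([.019,.008,0])),proj('wrist',p+R@np.array([.019,-.008,0])))
```

```text
0 [322.1190426 237.4386393]
-0.019 [322.11641886 227.84766577]
0.02 [322.12237647 249.47918861]
[322.11467082 217.33705894] [322.11544848 238.10420617]
```

>>> {"name": "step_arm", "arguments": {"motion": "100 0 0 0 -0.08 0 0;100 0 0 0 -0.12 0 0;100 0 0 0 -0.12 0 0;100 0 0 0 -0.12 0 0;100 0 0 0 -0.12 0 0;100 0 0 0 -0.12 0 0;100 0 0 0 -0.12 0 0;100 0 0 0 -0.12 0 0;100 0 0 0 -0.12 0 0;100 0 0 0 -0.12 0 0;100 0 0 0 -0.12 0 0;100 0 0 0 -0.12 0 0;100 0 0 0 -0.077 0 0;100 0 0 0 0 0 0;100 0 0 0 0 0 0;100 0 0 0 0 0 0"}}

```text
time: 15.52
tool_pos: [0.5072, -0.3298, 0.1604]
ee_rot: [-0.129, 1.571, 1.213]
wrist_force: [0.2, 0.5, 0.9]
width: 0.0938
```

>>> {"name": "step_arm", "arguments": {"motion": "100 3 0.1 0.1 0 0 0;100 3.5 0 0 0 0 0;100 3.5 0 0 0 0 0;100 3 0 0 0 0 0;0 0.3 0 0 0 0 0;0 0 0 0 0 0 0;0 0 0 0 0 0 0;0 0 0 0 0 0 0;0 0 0 0 0 0 0;0 0 0 0 0 0 0;0 0 0 0 0 0 0;0 0 0 0 0 0 0;0 0 0 0 0 0 0;0 0 0 0 0 0 0;0 0 0 0 0 0 0"}}

```text
time: 16.77
tool_pos: [0.5064, -0.3285, 0.0274]
ee_rot: [0.403, 1.571, 1.746]
wrist_force: [0.3, 0.1, -0.0]
width: 0.0242
```

Run:
```python
from h import *
im=snapshot('wrist');o=robot.get_obs();R=Rn.from_euler('xyz',o['ee_rot']).as_matrix();print(o['time'],o['width'],o['tool_pos'],np.degrees(np.arctan2(R[1,2],R[0,2])),o['wrist_force'],o['wrist_torque'])
cv2.imwrite('pics/w8.png',im[:,:,::-1])
```

```text
16.8167 0.019972374520985256 [ 0.50638039 -0.32852081  0.0273387 ] 76.947844410117 [-0.54785026  0.33452803  0.06929159] [-0.06309002  0.07515682 -0.00584379]
```

View pics/w8.png

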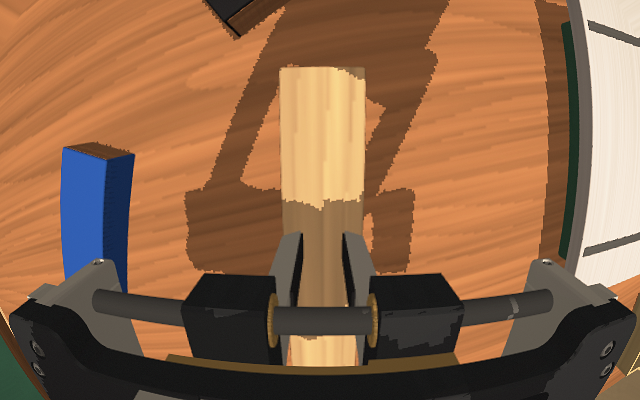

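The picture explains the miss. The fingertips at (300,233) and (345,233) closed above the rail. From the open-finger spacing (94 mm over 150 px), the tips sit about 34 mm higher than the reported TCP implies. I'll reopen and go about 28 mm lower, checking as I go.

>>> {"name": "step_arm", "arguments": {"motion": "100 -0.5 0 0 0 0 0;100 0 0 0 0 0 0;100 0 0 0 0 0 0;100 0 0 0 0 0 0;100 0 0 0 0 0 0;100 0 0 0 0 0 0;100 0 0 0 0 0 0;100 0 0 0 0 0 0;100 0 0 0 0 0 0;100 0 0 0 0 0 0;100 0 0 0 0 0 0;100 0 0 0 0 0 0;100 0 0 0 0 0 0"}}

```text
time: 17.9
tool_pos: [0.5065, -0.3286, 0.0325]
ee_rot: [-0.342, 1.571, 1.001]
wrist_force: [0.4, -0.4, 0.7]
width: 0.094
```

>>> {"name": "step_arm", "arguments": {"motion": "100 1 0 0 0 0 0;100 1 0 0 0 0 0;100 0.5 0 0 0 0 0;100 0 0 0 0 0 0;100 0 0 0 0 0 0"}}

```text
time: 18.32
tool_pos: [0.5058, -0.328, 0.0061]
ee_rot: [1.089, 1.568, 2.432]
wrist_force: [0.3, -0.4, 0.4]
width: 0.094
```

Run:
```python
from h import *
im=snapshot('wrist');o=robot.get_obs();print(o['time'],o['width'],o['tool_pos'],o['wrist_force'])
cv2.imwrite('pics/w9.png',im[:,:,::-1])
b=snapshot('scene')[:,:,::-1];cv2.imwrite('pics/s9m.png',cv2.resize(b[110:260,140:290],None,fx=4,fy=4,interpolation=cv2.INTER_CUBIC))
```

```text
18.3667 0.09436722977268805 [ 0.50624759 -0.32836115  0.0069169 ] [0.51912456 0.20782531 1.16794422]
```

View pics/w9.png

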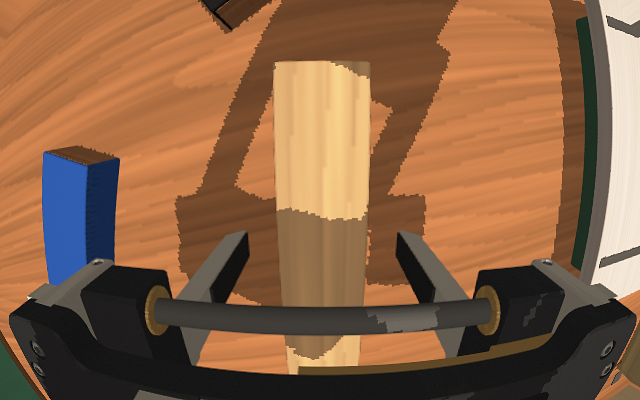

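View pics/s9m.png

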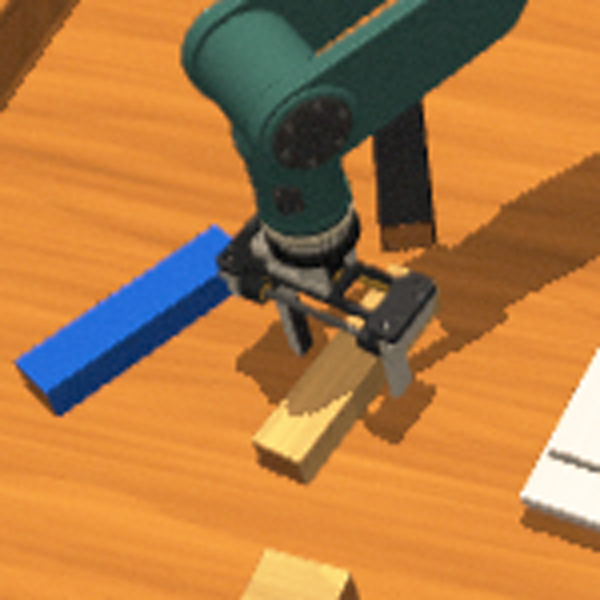

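The fingers now straddle the rail, with the tips still above the bench. I'll go slightly lower and close.

>>> {"name": "step_arm", "arguments": {"motion": "100 0.5 0 0 0 0 0;100 0.3 0 0 0 0 0;0 0 0 0 0 0 0;0 0 0 0 0 0 0;0 0 0 0 0 0 0;0 0 0 0 0 0 0;0 0 0 0 0 0 0;0 0 0 0 0 0 0;0 0 0 0 0 0 0;0 0 0 0 0 0 0;0 0 0 0 0 0 0;0 0 0 0 0 0 0;0 0 0 0 0 0 0;0 0 0 0 0 0 0"}}

```text
time: 19.58
tool_pos: [0.5065, -0.3285, -0.0004]
ee_rot: [-0.695, 1.571, 0.648]
wrist_force: [-0.4, -0.1, 0.8]
width: 0.0497
```

>>> {"name": "step_arm", "arguments": {"motion": "0 -1 0 0 0 0 0;0 -2 0 0 0 0 0;0 -3 0 0 0 0 0;0 -3 0 0 0 0 0;0 -3 0 0 0 0 0;0 -1 0 0 0 0 0;0 0 0 0 0.05 0 0;0 0 0 0 0.1 0 0;0 0 0 0 0.1 0 0;0 0 0 0 0.1 0 0;0 0 0 0 0.1 0 0;0 0 0 0 0.1 0 0"}}

```text
time: 20.58
tool_pos: [0.5056, -0.3281, 0.1276]
ee_rot: [1.708, 1.568, 2.495]
wrist_force: [-0.4, 0.3, -3.8]
width: 0.0498
```

>>> {"name": "step_arm", "arguments": {"motion": "0 0 0 0 0.1 0 0;0 0 0 0 0.1 0 0;0 0 0 0 0.1 0 0;0 0 0 0 0.1 0 0;0 0 0 0 0.1 0 0;0 0 0 0 0.1 0 0;0 0 0 0 0.1 0 0;0 0 0 0 0.1 0 0;0 0 0 0 0.086 0 0;0 0 0 0 0.04 0 0;0 0 0 0 0 0 0;0 0 0 0 0 0 0;0 0 0 0 0 0 0"}}

```text
time: 21.67
tool_pos: [0.5061, -0.3283, 0.1286]
ee_rot: [2.6, 1.569, 2.468]
wrist_force: [-0.1, -0.2, -3.6]
width: 0.05
```

Run:
```python
from h import *
import pickle
o=robot.get_obs();R=Rn.from_euler('xyz',o['ee_rot']).as_matrix();P=camera_params('wrist')
print(o['time'],o['tool_pos'],np.degrees(np.arctan2(R[1,2],R[0,2])),o['wrist_force'],o['wrist_torque'],o['width'])
print(R.T@(np.array([.4986,-.0445,.13])-o['tool_pos'])*100)
im=snapshot('wrist');cv2.imwrite('pics/w10.png',im[:,:,::-1]);pickle.dump(P,open('w10.pkl','wb'))
```

```text
21.6667 [ 0.50605819 -0.32831325  0.12856032] -7.569270478433444 [-0.13794983 -0.1843764  -3.58977231] [-0.09889479  0.05475449  0.0263423 ] 0.05003000628023905
[-0.11507137 28.03587991 -4.47803461]
```

View pics/w10.png

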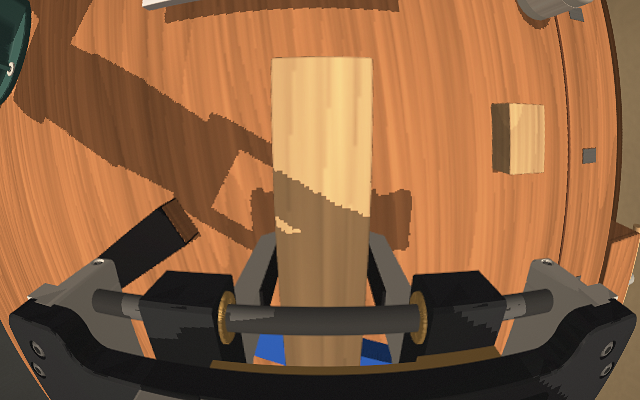

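Run:
```python
from h import *
import pickle
P=pickle.load(open('w10.pkl','rb'))
o=robot.get_obs();R=Rn.from_euler('xyz',o['ee_rot']).as_matrix()
for p in ((272,57),(372,57),(276,170),(369,180)):
    X=onz('wrist',p,.169,P); print(R.T@(X-o['tool_pos']))
```

```text
[-0.04009409  0.10844351 -0.02459743]
[-0.04013923  0.10843452  0.02417519]
[-0.04013053  0.0517773  -0.02318876]
[-0.04017683  0.04670224  0.02345121]
```

>>> {"name": "step_arm", "arguments": {"motion": "0 0 2 -0.3 0 0 0;0 0 3.5 -0.6 0 0 0;0 0 3.5 -0.6 0 0 0;0 0 3.5 -0.6 0 0 0;0 0 3.5 -0.6 0 0 0;0 0 3.5 -0.6 0 0 0;0 0 3.5 -0.6 0 0 0;0 0 3 -0.6 0 0 0;0 0 2 0 0 0 0;0 0 0 0 0 0 0;0 0 0 0 0 0 0;0 0 0 0 0 0 0"}}

```text
time: 22.72
tool_pos: [0.499, -0.0456, 0.1295]
ee_rot: [-1.256, 1.57, -1.388]
wrist_force: [-0.5, -0.7, -3.0]
width: 0.0492
```

Run:
```python
from h import *
import pickle
o=robot.get_obs();R=Rn.from_euler('xyz',o['ee_rot']).as_matrix();P=camera_params('wrist')
ps=-.1326;c=np.array([.556,.084]);A=np.array([[np.cos(ps),-np.sin(ps)],[np.sin(ps),np.cos(ps)]])
print(o['time'],o['tool_pos'],A.T@(o['tool_pos'][:2]-c)*1000,np.degrees(np.arctan2(R[1,2],R[0,2])),o['wrist_force'],o['width'])
im=snapshot('wrist');cv2.imwrite('pics/w11.png',im[:,:,::-1]);pickle.dump(P,open('w11.pkl','wb'))
```

```text
22.7167 [ 0.49899378 -0.04564655  0.12953693] [ -39.36499606 -136.04533766] -7.607686287963508 [-0.49468628 -0.67016239 -2.97351401] 0.04917028633032254
```

View pics/w11.png

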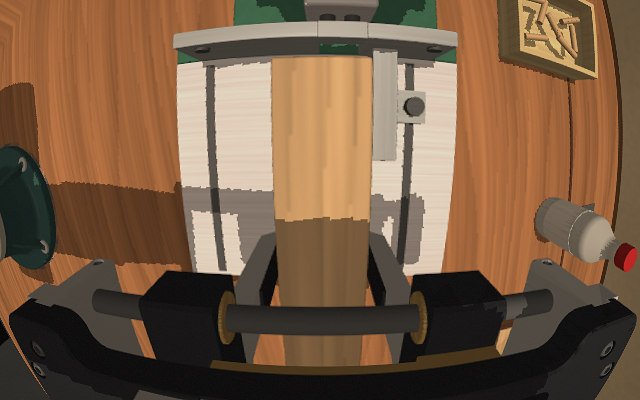

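Run:
```python
from h import *
import pickle
a=cv2.imread('pics/w11.png')
cv2.imwrite('pics/w11m.png',cv2.resize(a[20:170,165:465],None,fx=2.6,fy=3.8,interpolation=cv2.INTER_CUBIC))
```

```text
(no output)
```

View pics/w11m.png

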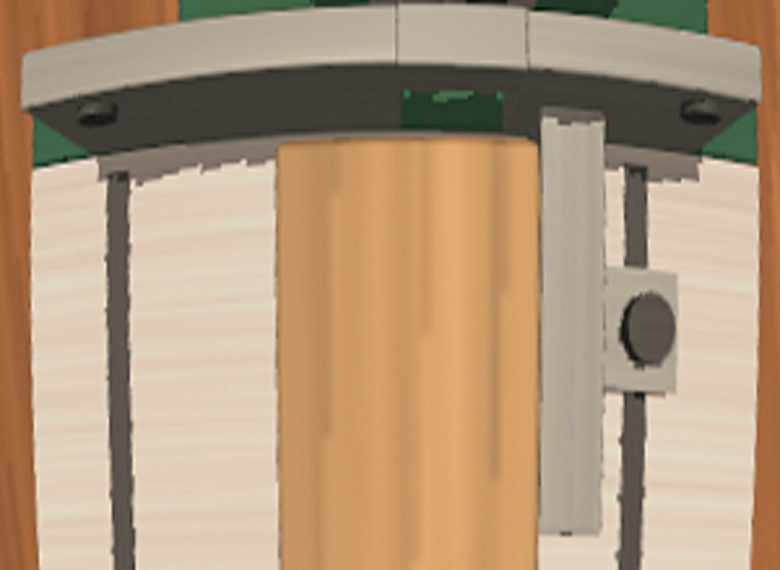

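Run:
```python
from h import *
import pickle
P=pickle.load(open('w11.pkl','rb'))
o=robot.get_obs();R=Rn.from_euler('xyz',o['ee_rot']).as_matrix()
w=lambda u,v:(165+(u+.5)/2.6-.5,20+(v+.5)/3.8-.5)
f=lambda p,z:(R.T@(onz('wrist',w(*p),z,P)-o['tool_pos']))[1:]*1000
print('fence top front ends',f((22,110),.108),f((760,101),.108),'mid',f((400,64),.108),f((527,67),.108))
print('fence top back',f((22,57),.108),f((760,45),.108))
print('guide top left',f((542,118),.08),f((541,532),.08),'right',f((603,122),.08),f((600,532),.08))
print('guide end hint')
```

```text
fence top front ends [ 136.23017011 -110.12461592] [136.56168763  97.94484974] mid [136.18773537  -2.6429644 ] [136.46914932  30.95135454]
fence top back [ 147.50212896 -110.65992796] [148.33841689  98.44105369]
guide top left [133.35770162  39.46504246] [46.34098196 40.00264819] right [133.75827348  58.27780994] [46.70384367 58.53278528]
guide end hint
```

>>> {"name": "step_arm", "arguments": {"motion": "0 2 0 0 0 0 0;0 2.5 0 0 0 0 0;0 2 0 0 0 0 0;0 1 0 0 0 0 0;0 0 0 0 0 0 0;0 0 0 0 0 0 0;0 0.15 0 0 0 0 0;0 0.15 0 0 0 0 0;0 0 0 0 0 0 0;0 0 0 0 0 0 0"}}

```text
time: 23.6
tool_pos: [0.4996, -0.0452, 0.0524]
ee_rot: [-0.024, 1.569, -0.157]
wrist_force: [0.2, 0.2, -2.5]
width: 0.0501
```

>>> {"name": "step_arm", "arguments": {"motion": "0 0.1 0 0 0 0 0;0 0.1 0 0 0 0 0;0 0 0 0 0 0 0;0 0 0 0 0 0 0"}}

```text
time: 23.93
tool_pos: [0.4991, -0.045, 0.0495]
ee_rot: [0.361, 1.571, 0.228]
wrist_force: [-0.1, -0.4, -2.4]
width: 0.05
```

>>> {"name": "step_arm", "arguments": {"motion": "0 0.1 0 0 0 0 0;0 0.05 0 0 0 0 0;0 0 0 0 0 0 0;0 0 0 0 0 0 0"}}

```text
time: 24.27
tool_pos: [0.4991, -0.0451, 0.0495]
ee_rot: [0.002, 1.57, -0.131]
wrist_force: [-2.7, 0.6, 5.6]
width: 0.0499
```

>>> {"name": "step_arm", "arguments": {"motion": "0 -0.05 0.8 0.3 0 0 0;0 0 0.8 0.4 0 0 0;0 0 0.7 0.4 0 0 0;0 0 0 0.2 0 0 0;0 0 0 0 0 0 0;0 0 0 0 0 0 0"}}

```text
time: 24.77
tool_pos: [0.5159, -0.0225, 0.0495]
ee_rot: [1.046, 1.569, 0.914]
wrist_force: [-2.4, 1.9, 6.4]
width: 0.0496
```

```bash
cat > st.py <<'E'
from h import *
o=robot.get_obs();R=Rn.from_euler('xyz',o['ee_rot']).as_matrix()
ps=-.1326;c=np.array([.556,.084]);A=np.array([[np.cos(ps),-np.sin(ps)],[np.sin(ps),np.cos(ps)]])
print(o['time'],'m xy',(A.T@(o['tool_pos'][:2]-c)*1000).round(1),'z',o['tool_pos'][2].round(4),'yaw',np.degrees(np.arctan2(R[1,2],R[0,2])).round(2),'F m',(A.T@o['wrist_force'][:2]).round(1),o['wrist_force'][2].round(1),'T',o['wrist_torque'].round(2),'w',o['width'].round(4))
E
python3 st.py
```

```text
Traceback (most recent call last):
  File "st.py", line 4, in <module>
    print(o['time'],'m xy',(A.T@(o['tool_pos'][:2]-c)*1000).round(1),'z',o['tool_pos'][2].round(4),'yaw',np.degrees(np.arctan2(R[1,2],R[0,2])).round(2),'F m',(A.T@o['wrist_force'][:2]).round(1),o['wrist_force'][2].round(1),'T',o['wrist_torque'].round(2),'w',o['width'].round(4))
                                                                                                                                                                                                                                                                  ^^^^^^^^^^^^^^^^
AttributeError: 'float' object has no attribute 'round'
```

Next, small steps towards both faces.

>>> {"name": "step_arm", "arguments": {"motion": "0 0 0.1 0.1 0 0 0;0 0 0.1 0.1 0 0 0;0 0 0.1 0 0 0 0;0 0 0.1 0 0 0 0;0 0 0 0 0 0 0;0 0 0 0 0 0 0"}}

```text
time: 25.27
tool_pos: [0.5162, -0.0218, 0.0495]
ee_rot: [-2.184, 1.566, -2.317]
wrist_force: [-7.9, -5.5, 9.2]
width: 0.0499
```

```bash
sed -i "s/o\['width'\].round(4)/o['width']/" st.py; python3 st.py
```

```text
25.2667 m xy [ -25.5 -110.1] z 0.0495 yaw -7.61 F m [-7.1 -6.5] 9.2 T [-0.88  1.36  0.07] w 0.049865559061057545
```

>>> {"name": "step_arm", "arguments": {"motion": "0 0 0.1 0.05 0 0 0;0 0 0.1 0.05 0 0 0;0 0 0.1 0 0 0 0;0 0 0 0 0 0 0;0 0 0 0 0 0 0;0 0 0 0 0 0 0;0 0 0 0 0 0 0"}}

```text
time: 25.85
tool_pos: [0.5162, -0.0204, 0.0495]
ee_rot: [-2.22, 1.562, -2.353]
wrist_force: [-13.0, -9.4, 11.4]
width: 0.0496
```

```bash
python3 st.py
python3 - <<'E'
from h import *
import pickle
P=camera_params('wrist');im=snapshot('wrist');cv2.imwrite('pics/w12.png',im[:,:,::-1]);pickle.dump(P,open('w12.pkl','wb'))
cv2.imwrite('pics/w12m.png',cv2.resize(im[0:250,200:440,::-1],None,fx=3,fy=2.4,interpolation=cv2.INTER_CUBIC))
b=snapshot('scene')[:,:,::-1];cv2.imwrite('pics/s12m.png',cv2.resize(b[130:290,220:420],None,fx=3.7,fy=3.7,interpolation=cv2.INTER_CUBIC))
E
python3 st.py
```

```text
25.85 m xy [ -25.6 -108.7] z 0.0495 yaw -7.62 F m [-11.6 -11. ] 11.4 T [-1.45  1.97  0.06] w 0.04962977817765173
25.95 m xy [ -25.6 -108.7] z 0.0495 yaw -7.62 F m [-9.6 -9.7] 11.6 T [-1.46  1.94  0.08] w 0.049660519829693654
```

View pics/w12m.png

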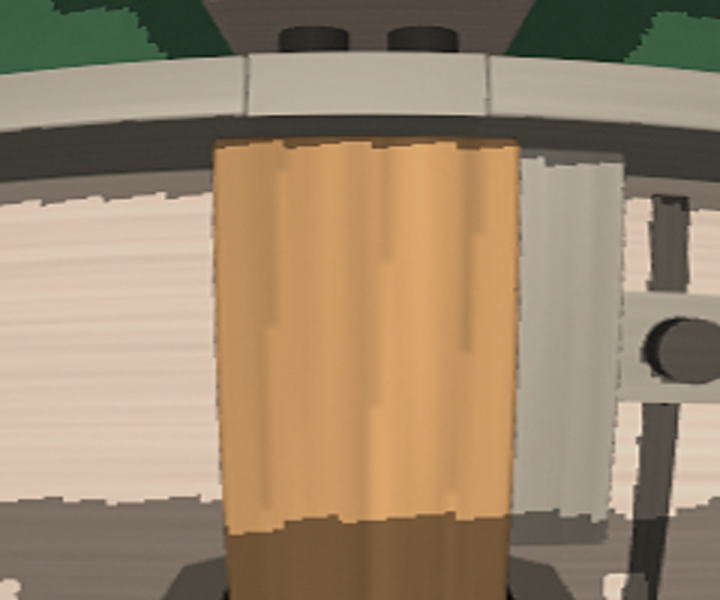

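View pics/s12m.png

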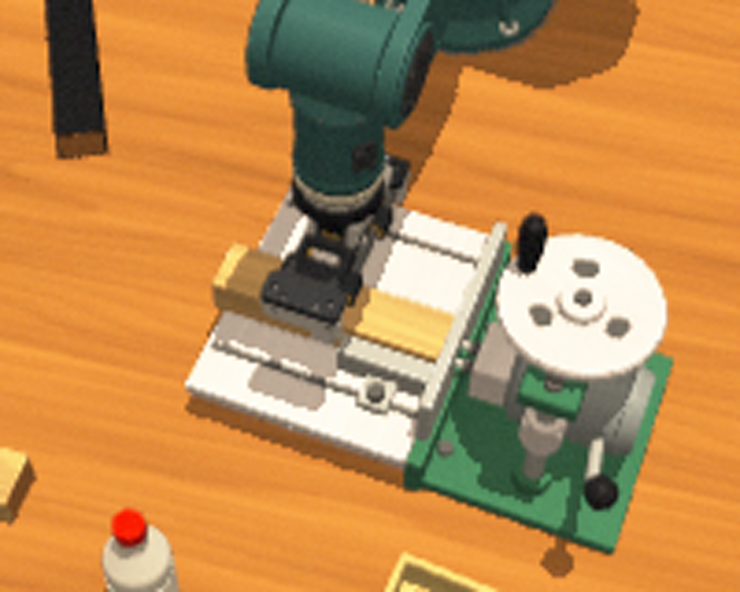

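Run:
```python
from h import *
import pickle
P=pickle.load(open('w12.pkl','rb'))
o=robot.get_obs();R=Rn.from_euler('xyz',o['ee_rot']).as_matrix()
w=lambda u,v:(200+(u+.5)/3-.5,0+(v+.5)/2.4-.5)
f=lambda p,z:(R.T@(onz('wrist',w(*p),z,P)-o['tool_pos']))[1:]*1000
print('fence front top',f((247,117),.108),f((488,117),.108))
for v in (138,142,146): print('rail end',v,f((215,v),.09),f((518,v),.09))
print('rail edge L/R',f((228,530),.09),f((511,510),.09),'guide outer',f((622,165),.08),f((606,540),.08),'guide near',f((524,165),.08),f((512,540),.08))
```

```text
fence front top [108.05339368 -17.1367956 ] [108.01154905  17.12710566]
rail end 138 [108.15490906 -24.65980446] [108.08515987  24.31338451]
rail end 142 [107.29873998 -24.65405735] [107.23061719  24.30773462]
rail end 146 [106.44441683 -24.64881147] [106.3779145   24.30257772]
rail edge L/R [ 25.2573736  -24.18943377] [29.87323064 24.6689906 ] guide outer [105.26441056  44.4595052 ] [19.40278916 44.89287365] guide near [104.15930649  26.9402274 ] [19.55606687 26.82811475]
```

```bash
python3 -c "
import cv2
a=cv2.imread('pics/w12.png');cv2.imwrite('pics/w12n.png',cv2.resize(a[35:85,260:390],None,fx=6,fy=8,interpolation=cv2.INTER_NEAREST))"
```

```text
(no output)
```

View pics/w12n.png

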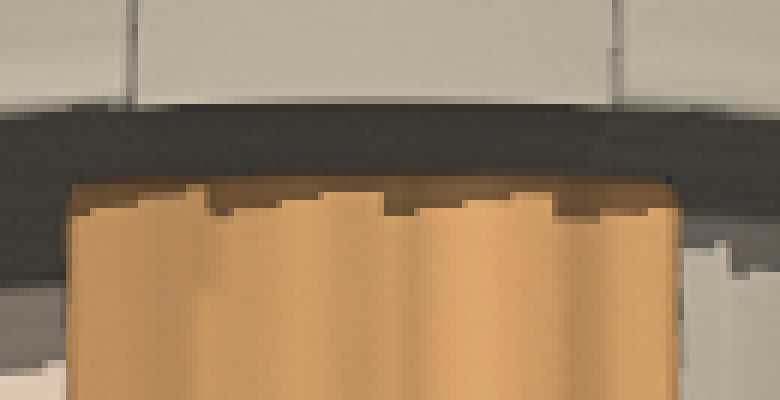

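Both faces are flush: the rail end is at 108.1 against the fence at 108.0, and the edge at 24.5 against the guide at about 24.7 (mm, tool frame). I'll press a little more firmly and then let it settle.

>>> {"name": "step_arm", "arguments": {"motion": "0 0 0.1 0.05 0 0 0;0 0 0.1 0.05 0 0 0;0 0 0.1 0 0 0 0;0 0 0 0 0 0 0;0 0 0 0 0 0 0;0 0 0 0 0 0 0;0 0 0 0 0 0 0;0 0 0 0 0 0 0"}}

```text
time: 26.62
tool_pos: [0.5163, -0.0202, 0.0494]
ee_rot: [-2.127, 1.556, -2.261]
wrist_force: [-15.7, -14.8, 13.5]
width: 0.0499
```

```bash
python3 st.py
python3 - <<'E'
from h import *
im=snapshot('wrist');cv2.imwrite('pics/w13n.png',cv2.resize(im[35:165,260:410,::-1],None,fx=5,fy=4.4,interpolation=cv2.INTER_CUBIC))
E
python3 st.py
```

```text
26.6167 m xy [ -25.6 -108.5] z 0.0494 yaw -7.64 F m [-13.6 -16.7] 13.5 T [-2.62  2.56  0.21] w 0.04986794098072053
26.6667 m xy [ -25.6 -108.5] z 0.0494 yaw -7.64 F m [-12.7 -17.4] 12.9 T [-2.58  2.54  0.2 ] w 0.04982884569147695
```

View pics/w13n.png

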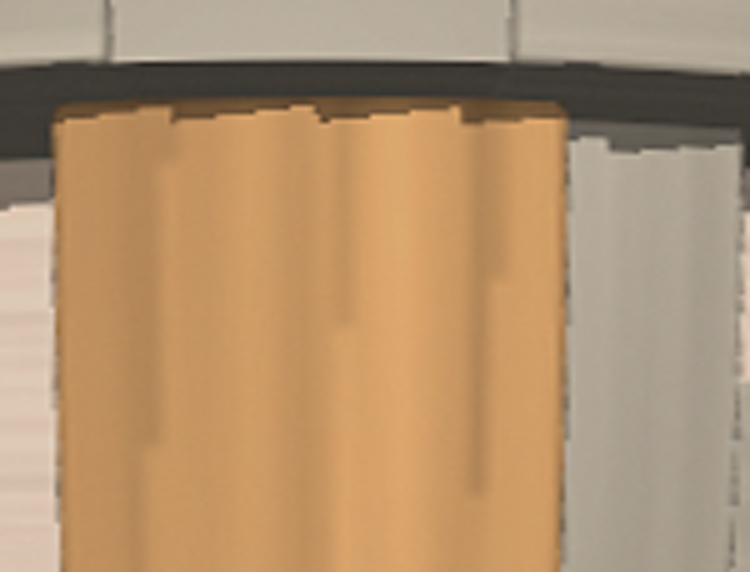

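The rail stopped moving (108.7 → 108.5 mm) while the forces rose to about 17 N into the fence and 13 N into the guide, and there's no gap along either face. I'm handing in.

```bash
python3 -c "
from bench import robot
print(robot.close_job())"
```

```text
the job is handed in; nothing more can be done
None
```

The job is done and handed in at about 26.7 s of the 72 s allowed. The handwheel is one full turn clockwise, and the rail is home in the corner, still held and pressed. No verdict was reported.

- **Handwheel:** I gripped the crank handle and carried it once round the axis. The tool ended within 0.2 mm of where it began, and the scene picture shows the handle back in its starting place. I checked by picture only at about 60° and at the end. For the rest I rely on the grip width staying at 16–17 mm.
- **Rail:** The first grasp missed and closed on nothing. The fingertips sit about 34 mm higher than the reported tool position implies, so they closed above the rail. The rail had not moved. I regripped it lower, with the opening reading 50 mm, which is the rail's width.
- **Final checks:** In the wrist picture the rail's end is flush with the fence (108.1 against 108.0 mm) and its long edge is against the guide to within about 0.3 mm. The last forces were about 17 N into the fence, 13 N into the guide and 13 N down on the table.
- **Disagreements:** On the handle the grip read 16.5 mm instead of 23 mm, probably because the same height offset put the fingers on its rounded top. Some of the two-view height estimates were off by up to about 12 mm.
- **Other things on the bench:** I did not touch any of them. I saw no change in the later pictures, but did not measure their positions again.

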